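# Roll a lens tube onto the beam line

## Robot

A 7-joint arm with a two-finger parallel gripper is mounted at the origin on the work surface. World frame = base frame: x ahead of the robot, y to its left, z up, the work surface at z = 0. Lengths are in m, angles in rad, forces in N, time in s.
With the tool pointing down it reaches from about 0.4 to 0.875 m from the base axis. Payload 19.3 kg.
Tool frame: the origin (TCP) lies where the fingers leave the gripper's body, on its centre line; the fingertips stand bot.tip_reach ahead of it and the grasp point (between the pads) lies 54 mm ahead of it (bot.tip_reach is the distance from the TCP to the fingertips, in m); z points along the fingers, y is the line along which they close (so a half turn about z gives the same grasp; the last joint's range is limited). The gripper opens to 85 mm and grips with 20 to 120 N. Pads are 22 mm wide; open, the fingers measure 114 mm over their backs; the gripper's body (76 mm by 85 mm) begins 54 mm behind the grasp point. The pads swing forward as they close: fully open they stand 13 mm farther back than shut.
Start: joints at [1.27, 0.521, -0.036, 1.599, 0.021, 1.021, -0.113], TCP at [0.143, -0.608, 0.304] pointing down, gripper open.
Joint ranges: [-2.91, 2.91], [-0.3, 2.13], [-1.5, 1.42], [0.17, 2.43], [-1.26, 4.41], [0.16, 1.93], [-2.52, 2.52]. Speed limits (rad/s): [1.89, 1.89, 2.39, 2.39, 3.01, 3.01, 3.01].

## Interface

Orientations are given as [roll, pitch, yaw] about the fixed x, y, z axes, in that order (R = Rz(yaw) Ry(pitch) Rx(roll)).
In Python, from workcell import bot gives the robot as it stands. The module is installed in compiled form; this text tells all that it offers.
- The arm moves only by the shell command python3 -m jog 'ROWS' [FORCE]. ROWS is JSON, a list that holds one entry, the list of rows, each a list of 7 numbers: the shift along the tool's x, y, z in mm, then the turn, a rotation vector about the tool's x, y, z in rad, then the opening, from 0 (shut) to 1 (fully open). In form: [[[tx, ty, tz, wx, wy, wz, fingers], ...]]. A call has 1 to 5 rows; each row shifts and turns the commanded pose from where the row before left it, along the tool's axes as they then stand; what a row does not reach is not made up. A row lasts 1/10 s, in which the tool goes at most 50 mm and 8.59 degrees, less where a joint would pass 70% of its speed; a pose out of reach is approached as far as the arm can. A call is refused whole if a number of a shift passes 50 or a number of a turn 0.15, either way. A call with a gripper value outside its range is refused whole. The fingers move at their own pace and stop on an object; FORCE is the grip in N (left out, the last holds). Time passes only in rows, so rows that do not move let the fingers close. It gives the time, the measured TCP pose, the force, the opening and the grip force at its end, in the units of the state.
- bot.observe(): the state, without advancing time (a new reading comes with each control period).
- bot.grab_frame(name): name is "scene" or "top" or "wrist"; returns a dict with "img" (400x640x3 uint8, red, green, blue), "intrinsics" (3x3 intrinsics, pixels), "k1" (the pictures are not rectified: a ray, as slopes to the right and down, at radius r is drawn at 1 + k1 r^2 times it, then the intrinsics apply), "R" (3x3) and "t" (3): a world point X has camera coordinates R X + t; the wrist camera has in their place "tool_from_camera" (4x4, takes a point from camera to tool coordinates, whose origin is the TCP and whose axes are the flange's). Camera axes: x right, y down, z forward; pixel columns grow to the right and rows downward; lengths in m; the calibration is good to about 2 mm. A picture is of the moment at which its call begins: read the wrist's pose just before it. There is no depth.
- bot.job_done(): hands the job in; it is judged then, once.
Trained networks look in a picture, given as the dict that the camera call returned (one of the last four; its "shot" number tells which), for a name from the list of things; names that differ only in an ending like _2 or _b are one class to them, and where a whole thing is asked for, a point or a joint stands for the part that bears it (a point fixed in the world has none). Each returns a list of dicts, best first, with "conf" (0 to 1); they miss things now and then, are a little off and sometimes report something else, mostly with a low value. They report only what shows in the picture. A call takes as long as a camera call. They do not tell look-alikes from the thing itself.
- bot.trace(query, picture): "region" (400x640 bool, what is visible of it).
- bot.spot_point(query, picture): "xyz" ([x, y, z] in m, in world coordinates, good to about 4 mm: a listed point, or the origin of a listed thing).
The state is a dict: "clock": time; "qpos": joint angles; "qd": joint speeds; "joint_efforts": joint torques, N m; "position": TCP position; "tool_rot": TCP orientation; "force": force on the tool from outside, world axes, zero at the start; "moment": the same for the moment, N m; "grip_width": finger opening in m; "finger_force": force on a finger pad.
Only numpy, scipy, OpenCV 4.12 (cv2) and the standard library are available. Lean on these libraries where they do the work, as an engineer would, in place of code of your own. Each camera call takes 0.05 s, during which the arm holds its last target. There are 200 camera calls.

## Task

On the white alignment board, roll the red-banded lens tube with the fingertips on its top, pushing sideways, until it comes to rest on the red line, lying along it, in line with the small light source at the line's far end. Push only on the tube's upper half and never pick it up. Leave the blue-banded tube and the other things on the bench where they are, and finish with the hand clear.

Things in the scene. Friction and masses are not known exactly. Their poses are not given: they have to be found in the camera images.
- tube_red: the tube to roll: dark cylinder with two red bands, 35 mm diameter, 80 mm long, about 0.14 kg. Origin at its centre; own x along it, y and z turn as it rolls. Starts nearly parallel to the red line, its axis 65 to 105 mm to either side. Under a fingertip pressed on top with a few newtons it rolls without sliding, half as far as the fingertip goes; let go, it stops within a few mm
- tube_blue: the same kind of tube with two blue bands, lying on the board on the other side of the red line; to be left alone. Axes as for the red-banded tube.
- board: fixed white board 200 mm (its x) by 300 mm (y), 8 mm thick, turned up to 20 degrees. Origin: centre of its underside, z up. The red line is paint 14 mm wide, centred on y = 0, from x = -98 to +50 mm. A fixed dark light source, 50 mm wide, 70 mm high, stands at x = 59 to 98 mm. Tubes start with centres at x = -45 to -20 mm, 25.5 mm above the origin, tops at 43 mm
- loupe: bystander: black lens ring on three legs, 56 mm diameter, 42 mm high, standing on a small white card to the right of the board; origin at the centre of its underside
- carton: bystander: small white open carton 70 x 80 x 60 mm to the right of the board, farther from the robot than the lens ring; origin at the centre of its underside
- cleaner: bystander: small amber bottle with a blue cap, 40 mm diameter, 110 mm high, to the left of the board; origin at the centre of its underside
- driver: bystander: screwdriver 170 mm long with a yellow handle, lying to the left of the board, nearer the robot; x along it
There are look-alikes about, which are no part of the job. Leave any pink or turquoise look-alike of the tube_red alone.

How it is judged:
On the way:
1. the red-banded tube has been rolled, not slid: turned about its own axis by more than a fifth of a turn (angle between tube_red's own z axis and vertical above 1.25 rad).
At the end, for the whole second after the job is handed in: The red-banded tube lies at rest on the board, its centre over the red line (within 7 mm of the line's middle, half its width), along the line within 8.5 degrees, its centre at board x -75 to 18 mm, not touched; the blue-banded tube and the other bystanders within 15 mm of where they started (y of tube_red in the frame of board between -0.007 and 0.007 m and x of tube_red in the frame of board between -0.075 and 0.018 m and z of tube_red in the frame of board below 0.029 m and angle between the x axis of tube_red and the x axis of board, either way round below 0.15 rad and linear speed of tube_red below 0.01 m/s and contact force between the fingers and tube_red below 0.1 N and distance of each of tube_blue, loupe, carton, cleaner, driver from where it was at the start of the episode below 0.015 m).
It fails at once if the red-banded tube is lifted or tipped up (its centre rises more than 8 mm) (z of tube_red in the frame of board above 0.0335 m).
It fails at once if the red-banded tube is pushed or pinched below its mid-height (fingers touch it while their tips are less than about 17 mm above the board) (contact force between the fingers and tube_red above 0.5 N and z of the grasp point in the frame of board below 0.044 m).
It fails at once if the blue-banded tube is moved more than 15 mm (distance of tube_blue from where it was at the start of the episode above 0.015 m).
It fails at once if another bystander is moved more than 15 mm (distance of any of loupe, carton, cleaner, driver from where it was at the start of the episode above 0.015 m).
It also fails if it takes over 58 s, if anything falls off the work surface, if the arm or the gripper's body presses on something with over 40 N, if the wrist force passes 120 N, or if a joint passes its speed limit or range.

## Working session

There is one attempt and no reset: what is moved stays moved. The work goes in short steps, Python scripts to look and compute and a shell command to move; the robot and the scene stay as the last step left them, time stands still between calls to the robot, and variables do not carry over. Pictures are saved under pics/ and viewed, at most 10 in all, crops included, and the job is handed in when it is done.

```bash
mkdir -p pics
python3 - <<'E'
from workcell import bot
import cv2,numpy as np
s=bot.observe();print(s,bot.tip_reach)
for n in("top","scene"):
    f=bot.grab_frame(n);cv2.imwrite(f"pics/{n}0.png",f["img"][:,:,::-1])
    for q in("tube_red","tube_blue","board","loupe","carton","cleaner","driver"):
        print(n,q,[(np.round(d["xyz"],3),round(d["conf"],2)) for d in bot.spot_point(q,f)])
    print(f["intrinsics"],f["k1"],f["R"],f["t"])
E
```

```text
{'clock': 0.0, 'qpos': array([ 1.26980052,  0.52201092, -0.03633649,  1.59998603,  0.02115696,
        1.02109911, -0.11281811]), 'qd': array([-0.00068396, -0.00078058,  0.00078455, -0.00024772,  0.00101963,
        0.0007549 ,  0.00109507]), 'joint_efforts': array([-2.52465243e-04, -9.27113986e+01,  1.97951987e+00, -3.69932556e+01,
        1.76763354e-02,  8.00456037e-03, -1.13923778e-05]), 'position': array([ 0.14289761, -0.60818974,  0.30333537]), 'tool_rot': array([-3.14047261e+00,  3.85219120e-05,  2.30752725e-01]), 'force': array([-0.06691084,  0.3855977 , -0.76958172]), 'moment': array([-0.0196033 ,  0.00183276, -0.05179307]), 'finger_force': 0.0, 'grip_width': 0.08526547775405204} 0.0726
top tube_red [(array([ 0.589, -0.173,  0.016]), 0.87), (array([ 0.558, -0.004,  0.024]), 0.83), (array([0.361, 0.043, 0.017]), 0.8), (array([ 0.369, -0.168,  0.018]), 0.75), (array([ 0.73 , -0.166,  0.015]), 0.67), (array([ 0.57 ,  0.388, -0.003]), 0.33)]
top tube_blue [(array([0.543, 0.144, 0.024]), 0.63)]
top board [(array([0.575, 0.069, 0.002]), 0.61), (array([0.57 , 0.388, 0.   ]), 0.57)]
[... 694 characters left out ...]
([ 0.589, -0.172,  0.021]), 0.56), (array([ 0.367, -0.168,  0.016]), 0.5)]
scene tube_blue [(array([0.541, 0.142, 0.031]), 0.5)]
scene board [(array([0.577, 0.075, 0.   ]), 0.7)]
scene loupe [(array([ 0.446, -0.435,  0.002]), 0.77)]
scene carton [(array([ 0.643, -0.354,  0.   ]), 0.98)]
scene cleaner [(array([ 0.572,  0.392, -0.001]), 0.73)]
scene driver [(array([0.404, 0.358, 0.001]), 0.46)]
[[415.03627946   0.         316.91137157]
 [  0.         415.03627946 203.95781717]
 [  0.           0.           1.        ]] -0.004636647809996816 [[ 0.70329414  0.71088515 -0.00443274]
 [ 0.51605948 -0.51481756 -0.68457687]
 [-0.48893759  0.47917134 -0.7289272 ]] [-0.34682634 -0.26604174  1.59507435]
```

View pics/top0.png

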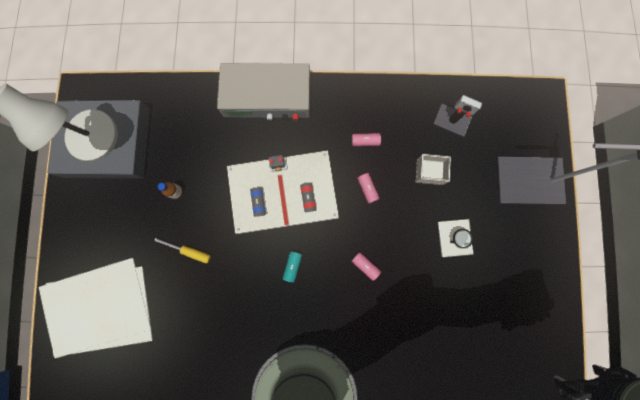

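View pics/scene0.png

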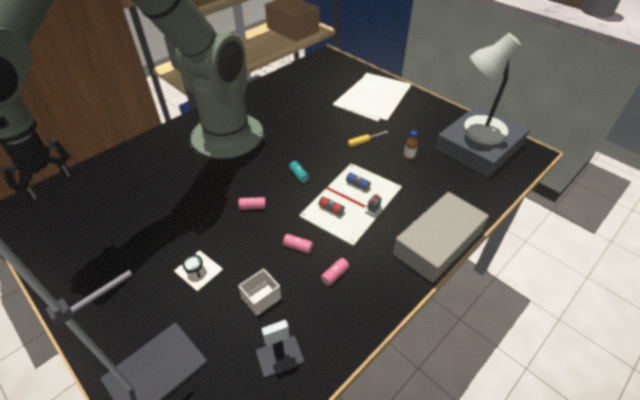

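Top view: the red tube is at pixel (308,197) and the blue one at (258,201). The red line runs from (279,176) to (286,224), with the source at (277,162). The pink and turquoise look-alikes are off the board. Next I'll fit the board, line and tube.

```bash
cat > h.py <<'E'
from workcell import bot
import cv2,numpy as np
from scipy.spatial.transform import Rotation as Ro
def campose(n):
    s=bot.observe();f=bot.grab_frame(n)
    if n=="wrist":
        T=np.eye(4);T[:3,:3]=Ro.from_euler("xyz",s["tool_rot"]).as_matrix();T[:3,3]=s["position"]
        M=T@f["tool_from_camera"];f["Rc"],f["C"]=M[:3,:3],M[:3,3]
    else: f["Rc"]=f["R"].T;f["C"]=-f["R"].T@f["t"]
    return f
def world(f,px,z):
    d=np.array([f["k1"],0,0,0,0],float)
    K=f["intrinsics"];p=np.array(px,float).reshape(-1,2)
    xd=(p-K[:2,2])/[K[0,0],K[1,1]]
    r=np.linalg.norm(xd,axis=1);ru=r.copy()
    for _ in range(20): ru=r/(1+f["k1"]*ru**2)
    u=xd*(ru/np.maximum(r,1e-9))[:,None]
    ray=np.c_[u,np.ones(len(u))]@f["Rc"].T
    return f["C"]+ray*((z-f["C"][2])/ray[:,2])[:,None]
def red(f):
    h=cv2.cvtColor(f["img"],cv2.COLOR_RGB2HSV)
    return (((h[...,0]<8)|(h[...,0]>172))&(h[...,1]>150)&(h[...,2]>60)).astype(np.uint8)
def blobs(m,a=6):
    n,l,st,c=cv2.connectedComponentsWithStats(m)
    return [(st[i,4],c[i],np.argwhere(l==i)[:,::-1]) for i in range(1,n) if st[i,4]>=a]
E
python3 - <<'E'
from h import *
for n in("top","scene"):
    f=campose(n)
    for a,c,p in blobs(red(f)):
        w=world(f,p,.008)
        if .4<w[:,0].mean()<.7 and -.1<w[:,1].mean()<.2:
            (cx,cy),(W,H),an=cv2.minAreaRect((w[:,:2]*1000).astype(np.float32))
            print(n,a,c.round(1),"z8:",w.mean(0).round(4),"rect",round(W),round(H),round(an,1),"z30:",world(f,[c],.03)[0].round(4))
            if max(W,H)>80:
                v=np.linalg.svd(w-w.mean(0))[2][0];print("  line yaw",np.degrees(np.arctan2(v[1],v[0])))
    i=f["img"].astype(int);m=((i.min(2)>130)).astype(np.uint8)
    for a,c,p in blobs(m,800):
        w=world(f,p,.008)
        if abs(w[:,0].mean()-.575)<.06 and abs(w[:,1].mean()-.07)<.06: print(n,"board",a,cv2.minAreaRect((w[:,:2]*1000).astype(np.float32)))
E
```

```text
top 7 [280.  159.3] z8: [0.6711 0.0856 0.008 ] rect 6 6 1.7 z30: [0.666 0.083 0.03 ]
top 6 [271.  160.5] z8: [0.6671 0.1121 0.008 ] rect 3 6 0.7 z30: [0.6622 0.1089 0.03  ]
top 94 [282.8 200.1] z8: [0.5507 0.074  0.008 ] rect 139 6 9.7 z30: [0.5479 0.0716 0.03  ]
  line yaw -170.150585750092
top 36 [306.1 188.6] z8: [0.5849 0.0071 0.008 ] rect 11 27 12.2 z30: [0.5815 0.0061 0.03  ]
top 38 [309.  204.4] z8: [ 0.5388 -0.0023  0.008 ] rect 11 28 10.3 z30: [ 0.5365 -0.0031  0.03  ]
top board 5985 ((575.8916015625, 77.97791290283203), (201.78224182128906, 300.3314208984375), 9.622597694396973)
scene 23 [323.5 201.4] z8: [0.5168 0.0065 0.008 ] rect 13 27 44.8 z30: [ 0.5314 -0.0085  0.03  ]
scene 21 [335.9 207.3] z8: [0.5628 0.0162 0.008 ] rect 9 28 23.4 z30: [0.5764 0.001  0.03  ]
scene board 3522 ((576.9940795898438, 75.3688735961914), (204.38536071777344, 307.1446838378906), 9.622503280639648)
```

Checks pass: board yaw is 9.7°, its centre (0.576, 0.077), and the rectangle measures 202×300 mm. The tube is at board y ≈ -72 mm, x ≈ -30 mm. I want tool yaw 99.7°, which puts tool +x along the roll direction and the fingers along the tube. I'll travel there high up.

```bash
python3 -m jog '[[[27,-24.5,0,0,0,-0.0755,0.4],[29,-22.5,0,0,0,-0.0755,0.4],[30.5,-20,0,0,0,-0.0755,0.4],[32,-18,0,0,0,-0.0755,0.4],[33,-15.5,0,0,0,-0.0755,0.4]]]'
python3 -m jog '[[[34,-13,0,0,0,-0.0755,0.4],[35,-10,0,0,0,-0.0755,0.4],[36,-7.5,0,0,0,-0.0755,0.4],[36,-5,0,0,0,-0.0755,0.4],[36.5,-2,0,0,0,-0.0755,0.4]]]'
python3 -m jog '[[[36.5,1,0,0,0,-0.0755,0.4],[36,3.5,0,0,0,-0.0755,0.4],[36,6,0,0,0,-0.0755,0.4],[35.5,9,0,0,0,-0.0755,0.4],[34.5,11.5,0,0,0,-0.0755,0.4]]]'
python3 -m jog '[[[33.5,14,0,0,0,-0.0755,0.4],[32.5,16.5,0,0,0,-0.0755,0.4],[31,19,0,0,0,-0.0755,0.4],[26,19,0,0,0,-0.0755,0.4],[20,17,0,0,0,-0.0755,0.4]]]'
python3 -m jog '[[[0,0,0,0,0,0,0.4],[0,0,0,0,0,0,0.4]]]'
python3 - <<'E'
from h import *
s=bot.observe();print(s["position"],s["tool_rot"],s["force"],s["grip_width"])
f=campose("wrist");cv2.imwrite("pics/w1.png",f["img"][:,:,::-1]);print(f["tool_from_camera"])
for q in("tube_red","tube_blue","board"):print(q,[(np.round(d["xyz"],4),round(d["conf"],2)) for d in bot.spot_point(q,f)])
E
```

```text
clock: 1.4
position: [0.2473, -0.4566, 0.304]
tool_rot: [3.141, 0.0, 0.611]
force: [0.7, -0.8, -0.7]
grip_width: 0.0342
finger_force: 0.0
clock: 1.9
position: [0.3508, -0.3063, 0.3041]
tool_rot: [3.141, 0.0, 0.989]
force: [0.8, -0.2, 0.4]
grip_width: 0.0346
finger_force: 0.0
clock: 2.4
position: [0.4546, -0.1566, 0.3041]
tool_rot: [3.141, 0.0, 1.366]
force: [0.6, 0.5, 0.1]
grip_width: 0.034
finger_force: 0.0
clock: 2.9
position: [0.5503, -0.0184, 0.304]
tool_rot: [3.141, -0.0, 1.745]
force: [0.0, 0.0, 0.2]
grip_width: 0.0336
finger_force: 0.0
clock: 3.1
position: [0.5494, -0.02, 0.3037]
tool_rot: [-3.141, -0.0, 1.741]
force: [-0.0, -0.1, -0.6]
grip_width: 0.0344
finger_force: 0.0
[ 0.54942174 -0.01997603  0.30369745] [-3.14122247e+00 -1.24347916e-04  1.74100174e+00] [-0.0258456  -0.0814998  -0.60111739] 0.03436074849635708
[[-6.91491469e-04 -9.50532118e-01 -3.10625521e-01  7.92821405e-02]
 [ 9.99998791e-01 -1.09001491e-03  1.10938583e-03  2.60983187e-04]
 [-1.39309332e-03 -3.10624379e-01  9.50531722e-01 -6.92639518e-02]
 [ 0.00000000e+00  0.00000000e+00  0.00000000e+00  1.00000000e+00]]
tube_red [(array([ 0.5584, -0.006 ,  0.0258]), 0.84), (array([ 0.5898, -0.172 ,  0.0177]), 0.84), (array([ 0.7318, -0.1644,  0.0181]), 0.84), (array([ 0.3642, -0.1649,  0.0157]), 0.76), (array([0.3624, 0.0395, 0.0169]), 0.64)]
tube_blue [(array([0.5411, 0.1398, 0.0261]), 0.67)]
board [(array([0.579 , 0.074 , 0.0024]), 0.75)]
```

View pics/w1.png

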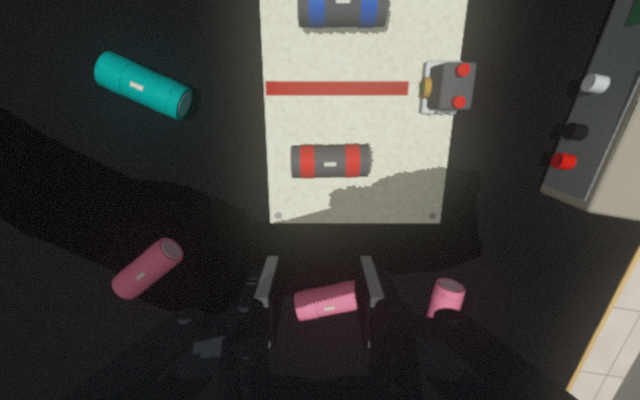

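The wrist view shows the red tube at (331,160), nearly parallel to the line at row 88, with the blue tube beyond it at (343,10). Now a precise measurement here.

```bash
cat >> h.py <<'E'
def measure(line0=None):
    s=bot.observe();f=campose("wrist")
    B=[];L=None
    for a,c,p in blobs(red(f),60):
        w=world(f,p,.008);m=w.mean(0)
        (cx,cy),(W,H),an=cv2.minAreaRect((w[:,:2]*1000).astype(np.float32))
        print(a,c.round(),m[:2].round(3),round(W),round(H))
        if not(.45<m[0]<.65 and -.1<m[1]<.13):continue
        if max(W,H)>90: L=w
        elif max(W,H)<60 and a>300: B.append((a,c,p))
    if L is not None:
        v=np.linalg.svd(L-L.mean(0),full_matrices=False)[2][0];v*=np.sign(v[0]);y=np.arctan2(v[1],v[0]);o=L.mean(0)+v*.024
        (c0,_,_)=cv2.minAreaRect((L[:,:2]*1000).astype(np.float32));o=np.r_[np.array(c0)/1000,0]+np.r_[v[:2],0]*.024
    else: o,y=np.r_[line0[:2],0],line0[2]
    print("board",o[:2].round(4),"yaw",round(y,4))
    u,n=np.array([np.cos(y),np.sin(y)]),np.array([-np.sin(y),np.cos(y)])
    B=sorted(B,key=lambda b:-b[0])[:2]
    q=[world(f,[b[1]],.035)[0][:2] for b in B];d=q[1]-q[0]
    yt=np.arctan(np.tan(np.arctan2(d[1],d[0])-y))
    # limb edges of the bands: tangent-ray midpoint at axis height
    def mid(p):
        e=world(f,p,.0255)[:,:2]@n; return (np.percentile(e,1)+np.percentile(e,99))/2
    c=(q[0]+q[1])/2-o[:2];t=s["position"][:2]-o[:2]
    print("tube board x",round(c@u,4),"y(band z35)",round(c@n,4),"y(limbs)",round(np.mean([mid(b[2])-o[:2]@n for b in B]),4),"rel yaw",round(yt,4),"bands apart",round(np.linalg.norm(d),4))
    print("tool board",round(t@u,4),round(t@n,4),"yaw-90",round(s["tool_rot"][2]-np.pi/2-y,4),"z",round(s["position"][2],4),"F",s["force"].round(1))
E
python3 -c "
from h import *
measure()"
```

```text
120 [463.  67.] [0.677 0.11 ] 11 11
449 [288.  87.] [0.503 0.063] 52 11
112 [459. 100.] [0.682 0.079] 11 12
349 [353. 160.] [ 0.585 -0.001] 13 32
357 [307. 160.] [ 0.535 -0.01 ] 13 32
350 [563. 159.] [0.813 0.038] 17 28Traceback (most recent call last):
  File "<string>", line 3, in <module>
    measure()
    ~~~~~~~^^
  File "h.py", line 39, in measure
    else: o,y=np.r_[line0[:2],0],line0[2]
                    ~~~~~^^^^
TypeError: 'NoneType' object is not subscriptable
```

```bash
sed -i 's/h\[...,0\]<8)|(h\[...,0\]>172))&(h\[...,1\]>150/h[...,0]<12)|(h[...,0]>170))\&(h[...,1]>125/' h.py
python3 -c "
from h import *
measure()"
```

```text
143 [463.  68.] [0.676 0.11 ] 13 12
1716 [336.  87.] [0.552 0.071] 145 12
132 [459. 100.] [0.681 0.079] 14 11
427 [352. 159.] [0.584 0.   ] 15 35
425 [307. 160.] [ 0.535 -0.009] 15 35
373 [563. 159.] [0.813 0.038] 29 18
board [0.5765 0.0749] yaw 0.1709
tube board x -0.0313 y(band z35) -0.0705 y(limbs) -0.0725 rel yaw 0.0153 bands apart 0.0464
tool board -0.0432 -0.0899 yaw-90 -0.0024 z 0.304 F [ 0.1  0.4 -0.6]
```

```bash
python3 -m jog '[[[10,12,40,0,0,0,0.4],[0,0,45,0,0,0,0.4],[0,0,45,0,0,0,0.4],[0,0,40,0,0,0,0.4],[0,0,0,0,0,0,0.4]]]'
python3 -m jog '[[[0,0,4,0,0,0,0.4],[0,0,2,0,0,0,0.4],[0,0,1,0,0,0,0.4],[0,0,0,0,0,0,0.4],[0,0,0,0,0,0,0.4]]]'
python3 - <<'E'
from h import *
f=campose("wrist");cv2.imwrite("pics/w2.png",f["img"][:,:,::-1]);print(bot.observe()["position"],bot.observe()["force"])
E
```

```text
clock: 3.9
position: [0.5573, -0.0086, 0.13]
tool_rot: [-3.135, -0.001, 1.741]
force: [0.5, -0.3, 0.7]
grip_width: 0.034
finger_force: 0.0
clock: 4.4
position: [0.5599, -0.0085, 0.1277]
tool_rot: [3.14, 0.0, 1.74]
force: [-0.1, 0.4, 0.2]
grip_width: 0.0338
finger_force: 0.0
[ 0.55981588 -0.00838421  0.12753405] [ 0.70991066 -0.30659756  0.16714418]
```

View pics/w2.png

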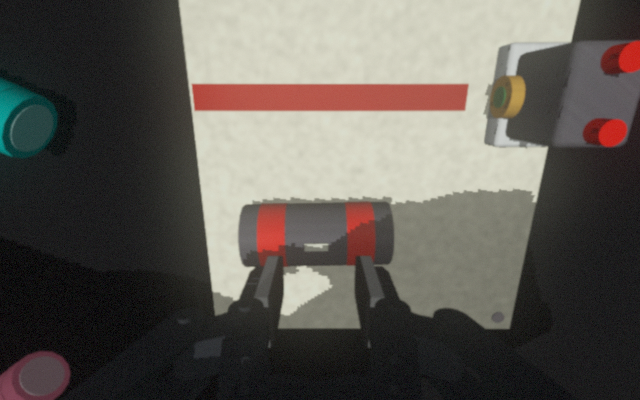

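Both fingertips are centred on the tube's bands, around (270,260) and (368,260), just short of its top. I'll feel down for contact.

```bash
python3 -m jog '[[[0,0,6,0,0,0,0.4],[0,0,3,0,0,0,0.4],[0,0,0,0,0,0,0.4],[0,0,0,0,0,0,0.4]]]'
python3 -m jog '[[[0,0,1,0,0,0,0.4],[0,0,1,0,0,0,0.4],[0,0,0,0,0,0,0.4]]]'
```

```text
clock: 4.85
position: [0.5595, -0.0083, 0.1177]
tool_rot: [-3.141, -0.0, 1.741]
force: [-1.2, 0.2, 0.3]
grip_width: 0.0344
finger_force: 0.0
clock: 5.15
position: [0.5595, -0.0083, 0.1158]
tool_rot: [-3.141, -0.0, 1.741]
force: [-0.0, -0.4, -0.9]
grip_width: 0.0341
finger_force: 0.0
```

```bash
python3 -m jog '[[[0,0,1,0,0,0,0.4],[0,0,1,0,0,0,0.4],[0,0,0,0,0,0,0.4]]]'
python3 -m jog '[[[0,0,1,0,0,0,0.4],[0,0,0,0,0,0,0.4]]]'
```

```text
clock: 5.45
position: [0.5597, -0.0083, 0.1145]
tool_rot: [3.141, 0.0, 1.741]
force: [-3.8, -1.7, 14.2]
grip_width: 0.0343
finger_force: 7.0
clock: 5.65
position: [0.5599, -0.0084, 0.1142]
tool_rot: [3.141, 0.001, 1.741]
force: [-8.6, -2.2, 29.7]
grip_width: 0.0342
finger_force: 14.9
```

Contact starts at about z=0.115 with a stiffness of about 15 N/mm. I'll ease off to about 8 N and roll.

```bash
python3 -m jog '[[[0,0,-1.4,0,0,0,0.4],[2,0,0,0,0,0,0.4],[4,0,0,0,0,0,0.4],[4,0,0,0,0,0,0.4],[4,0,0,0,0,0,0.4]]]'
python3 -c "
from h import *
measure((.5765,.0749,.1709))"
```

```text
clock: 6.15
position: [0.5572, 0.0057, 0.1146]
tool_rot: [3.142, 0.0, 1.741]
force: [-3.9, 0.0, 12.2]
grip_width: 0.0338
finger_force: 5.9
430 [632. 101.] [0.699 0.108] 8 14
7335 [331. 126.] [0.553 0.071] 147 13
1006 [622. 176.] [0.712 0.071] 24 16
1054 [361. 248.] [0.583 0.006] 18 42
903 [267. 244.] [ 0.528 -0.   ] 17 26
board [0.5763 0.0753] yaw 0.1689
tube board x -0.0323 y(band z35) -0.0551 y(limbs) -0.0631 rel yaw -0.0505 bands apart 0.0462
tool board -0.0306 -0.0654 yaw-90 0.0011 z 0.1146 F [-3.9  0.  12.2]
```

Rolling works: the finger moved 14 mm and the tube about 7–8 mm. Continuing.

```bash
python3 -m jog '[[[4,0,0,0,0,0,0.4],[4,0,0,0,0,0,0.4],[4,0,0,0,0,0,0.4],[3,0,0,0,0,0,0.4],[0,0,0,0,0,0,0.4]]]'
python3 -m jog '[[[0,0,-10,0,0,0,0.4],[-20,0,-10,0,0,0,0.4],[-30,0,0,0,0,0,0.4],[0,0,0,0,0,0,0.4],[0,0,0,0,0,0,0.4]]]'
python3 -c "
from h import *
measure((.5765,.0749,.1709))"
```

```text
clock: 6.7
position: [0.5544, 0.0209, 0.1145]
tool_rot: [-3.141, -0.0, 1.741]
force: [-4.7, 0.4, 11.4]
grip_width: 0.0341
finger_force: 5.7
clock: 7.2
position: [0.5632, -0.0295, 0.1346]
tool_rot: [3.141, -0.0, 1.739]
force: [-0.1, 0.6, 1.0]
grip_width: 0.0344
finger_force: 0.0
390 [619.   5.] [0.695 0.119] 19 6
7089 [330.  55.] [0.553 0.071] 147 13
1035 [607.  73.] [0.703 0.087] 23 14
1761 [361. 167.] [0.582 0.014] 18 38
1751 [270. 169.] [0.528 0.004] 18 38
board [0.5765 0.0753] yaw 0.1675
tube board x -0.0317 y(band z35) -0.056 y(limbs) -0.0585 rel yaw 0.0224 bands apart 0.0472
tool board -0.0306 -0.1011 yaw-90 0.001 z 0.1346 F [-0.1  0.6  1. ]
```

```bash
python3 -m jog '[[[35.5,0,0,0,0,0,0.4],[0,0,10,0,0,0,0.4],[0,0,7,0,0,0,0.4],[0,0,2,0,0,0,0.4],[0,0,1,0,0,0,0.4]]]'
python3 -m jog '[[[3,0,0,0,0,0,0.4],[6,0,0,0,0,0,0.4],[7,0,0,0,0,0,0.4],[7,0,0,0,0,0,0.4],[6,0,0,0,0,0,0.4]]]'
python3 -m jog '[[[0,0,0,0,0,0,0.4],[0,0,-10,0,0,0,0.4],[-20,0,-10,0,0,0,0.4],[-25,0,0,0,0,0,0.4],[0,0,0,0,0,0,0.4]]]'
python3 -c "
from h import *
measure((.5765,.0751,.169))"
```

```text
clock: 7.75
position: [0.557, 0.0056, 0.1144]
tool_rot: [-3.141, 0.0, 1.74]
force: [-6.5, -1.1, 20.6]
grip_width: 0.0342
finger_force: 10.1
clock: 8.25
position: [0.5517, 0.0341, 0.1146]
tool_rot: [-3.14, 0.001, 1.74]
force: [-6.6, -2.0, 9.9]
grip_width: 0.0342
finger_force: 5.4
clock: 8.75
position: [0.5605, -0.0138, 0.135]
tool_rot: [3.141, 0.002, 1.736]
force: [-0.6, -0.5, -1.4]
grip_width: 0.0345
finger_force: 0.0
1139 [613.  42.] [0.698 0.117] 23 15
6473 [329.  86.] [0.553 0.071] 147 13
918 [595. 115.] [0.704 0.081] 23 15
1767 [360. 169.] [0.579 0.028] 18 38
1735 [269. 171.] [0.526 0.018] 18 39
board [0.5765 0.0752] yaw 0.1701
tube board x -0.0321 y(band z35) -0.0413 y(limbs) -0.0439 rel yaw 0.0188 bands apart 0.0471
tool board -0.0308 -0.085 yaw-90 -0.0048 z 0.135 F [-0.6 -0.5 -1.4]
```

```bash
python3 -m jog '[[[31,0,0,0,0,0,0.4],[0,0,10,0,0,0,0.4],[0,0,7,0,0,0,0.4],[0,0,2,0,0,0,0.4],[0,0,0.7,0,0,0,0.4]]]'
python3 -m jog '[[[3,0,0,0,0,0,0.4],[6,0,0,0,0,0,0.4],[7,0,0,0,0,0,0.4],[7,0,0,0,0,0,0.4],[6,0,0,0,0,0,0.4]]]'
python3 -m jog '[[[0,0,0,0,0,0,0.4],[0,0,-10,0,0,0,0.4],[-20,0,-10,0,0,0,0.4],[-25,0,0,0,0,0,0.4],[0,0,0,0,0,0,0.4]]]'
python3 -c "
from h import *
measure((.5765,.0751,.169))"
```

```text
clock: 9.3
position: [0.5545, 0.0204, 0.1146]
tool_rot: [-3.141, 0.0, 1.74]
force: [-4.2, -0.3, 11.2]
grip_width: 0.0343
finger_force: 5.7
clock: 9.8
position: [0.5493, 0.049, 0.1147]
tool_rot: [-3.141, 0.0, 1.74]
force: [-3.1, -0.3, 3.4]
grip_width: 0.0341
finger_force: 1.8
clock: 10.3
position: [0.558, 0.0009, 0.1354]
tool_rot: [3.141, 0.002, 1.736]
force: [-0.1, 0.1, -0.9]
grip_width: 0.0343
finger_force: 0.0
987 [601.  85.] [0.698 0.111] 23 14
6044 [328. 114.] [0.552 0.071] 147 13
1770 [360. 169.] [0.577 0.043] 17 39
1743 [269. 172.] [0.523 0.032] 18 39
831 [584. 152.] [0.705 0.074] 23 15
board [0.5764 0.0751] yaw 0.1682
tube board x -0.0323 y(band z35) -0.0267 y(limbs) -0.0292 rel yaw 0.0208 bands apart 0.0471
tool board -0.0305 -0.0701 yaw-90 -0.003 z 0.1354 F [-0.1  0.1 -0.9]
```

Tube y is now about -0.029, gaining 14.5 mm per stroke. I'll run the same stroke again, lowering 0.3 mm more.

```bash
python3 -m jog '[[[31,0,0,0,0,0,0.4],[0,0,10,0,0,0,0.4],[0,0,7,0,0,0,0.4],[0,0,2,0,0,0,0.4],[0,0,1.3,0,0,0,0.4]]]'
python3 -m jog '[[[3,0,0,0,0,0,0.4],[6,0,0,0,0,0,0.4],[7,0,0,0,0,0,0.4],[7,0,0,0,0,0,0.4],[6,0,0,0,0,0,0.4]]]'
python3 -m jog '[[[0,0,0,0,0,0,0.4],[0,0,-10,0,0,0,0.4],[-20,0,-10,0,0,0,0.4],[-25,0,0,0,0,0,0.4],[0,0,0,0,0,0,0.4]]]'
python3 -c "
from h import *
measure((.5765,.0751,.169))"
```

```text
clock: 10.85
position: [0.552, 0.0352, 0.1144]
tool_rot: [-3.141, 0.0, 1.74]
force: [-6.9, -0.4, 22.2]
grip_width: 0.0341
finger_force: 11.4
clock: 11.35
position: [0.5467, 0.0638, 0.1146]
tool_rot: [-3.14, 0.001, 1.74]
force: [-5.2, -0.4, 7.9]
grip_width: 0.0342
finger_force: 3.7
clock: 11.85
position: [0.5555, 0.0158, 0.1351]
tool_rot: [3.141, 0.002, 1.736]
force: [0.7, 0.4, -0.6]
grip_width: 0.0343
finger_force: 0.0
871 [592. 125.] [0.7   0.105] 22 14
7154 [325. 155.] [0.552 0.063] 146 45
781 [576. 188.] [0.706 0.068] 15 23
board [0.579  0.0608] yaw 0.2098Traceback (most recent call last):
  File "<string>", line 3, in <module>
    measure((.5765,.0751,.169))
    ~~~~~~~^^^^^^^^^^^^^^^^^^^^
  File "h.py", line 43, in measure
    q=[world(f,[b[1]],.035)[0][:2] for b in B];d=q[1]-q[0]
                                                 ~^^^
IndexError: list index out of range
```

```bash
python3 -m jog '[[[31,0,0,0,0,0,0.4],[0,0,10,0,0,0,0.4],[0,0,7,0,0,0,0.4],[0,0,2,0,0,0,0.4],[0,0,1,0,0,0,0.4]]]'
python3 -m jog '[[[3,0,0,0,0,0,0.4],[6,0,0,0,0,0,0.4],[7,0,0,0,0,0,0.4],[7,0,0,0,0,0,0.4],[5,0,0,0,0,0,0.4]]]'
python3 -m jog '[[[0,0,0,0,0,0,0.4],[0,0,-10,0,0,0,0.4],[-20,0,-40,0,0,0,0.4],[-50,0,-50,0,0,0,0.4],[-10,0,0,0,0,0,0.4]]]'
python3 -m jog '[[[0,0,0,0,0,0,0.4],[0,0,0,0,0,0,0.4]]]'
python3 - <<'E'
from h import *
f=campose("wrist");cv2.imwrite("pics/w3.png",f["img"][:,:,::-1])
E
```

```text
clock: 12.4
position: [0.5494, 0.05, 0.1144]
tool_rot: [-3.141, 0.0, 1.74]
force: [-6.7, -1.6, 20.0]
grip_width: 0.0342
finger_force: 10.1
clock: 12.9
position: [0.5443, 0.0777, 0.1146]
tool_rot: [-3.14, 0.001, 1.74]
force: [-5.9, -1.0, 8.1]
grip_width: 0.0339
finger_force: 4.0
clock: 13.4
position: [0.5579, 0.0098, 0.2043]
tool_rot: [3.136, 0.002, 1.737]
force: [0.1, 0.0, -0.8]
grip_width: 0.0339
finger_force: 0.0
clock: 13.6
position: [0.5555, 0.0138, 0.1994]
tool_rot: [-3.141, -0.0, 1.741]
force: [0.7, 0.0, 0.2]
grip_width: 0.0343
finger_force: 0.0
```

View pics/w3.png

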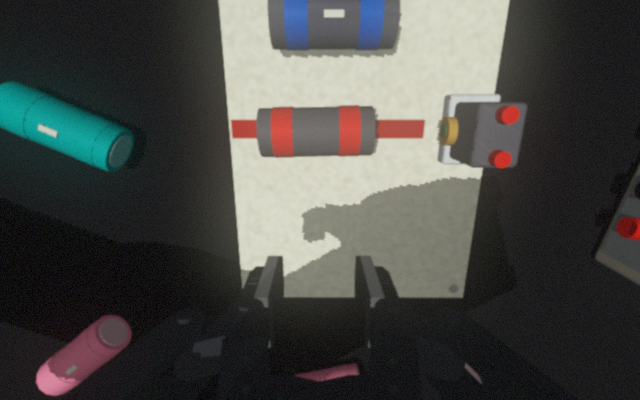

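The tube now lies over the line, with bands at (283,131) and (350,130) and the line visible at both ends around row 129. A numerical check against the known board pose follows.

Run:
```python
from h import *
y=.169;o=np.array([.5765,.0751]);u,n=np.array([np.cos(y),np.sin(y)]),np.array([-np.sin(y),np.cos(y)])
f=campose("wrist");m=red(f);P=[]
for c in((274,292),(342,358),(235,252),(382,415)):
    s=np.zeros_like(m);s[95:165,c[0]:c[1]]=m[95:165,c[0]:c[1]]
    p=np.argwhere(s)[:,::-1];z=.0255 if c[0] in(274,342) else .008
    w=world(f,p,z)[:,:2]-o;e=w@n
    q=((w@u).mean(),(np.percentile(e,1)+np.percentile(e,99))/2);print(c,np.round(q,4),"width",np.ptp(e).round(4));P.append(q)
print("yaw",np.arctan2(P[1][1]-P[0][1],P[1][0]-P[0][0]))
for cam in("top","scene"):
    f=campose(cam)
    for q in("tube_red","tube_blue"):
        for d in bot.spot_point(q,f):
            w=np.array(d["xyz"])[:2]-o
            if abs(w@n)<.12 and abs(w@u)<.08:print(cam,q,(w@u).round(4),(w@n).round(4),d["xyz"],round(d["conf"],2))
```

```text
(274, 292) [-0.0567 -0.0009] width 0.0331
(342, 358) [-0.0087 -0.0001] width 0.0337
(235, 252) [-0.0888  0.0003] width 0.012
(382, 415) [0.0301 0.0001] width 0.0112
yaw 0.015679733301166555
top tube_blue -0.0202 0.0734 [0.5442, 0.1441, 0.0229] 0.55
scene tube_red -0.035 0.0001 [0.542, 0.0693, 0.0272] 0.54
scene tube_blue -0.0219 0.0717 [0.5429, 0.1421, 0.0289] 0.59
```

The tube is at y ≈ -0.5 mm, x ≈ -33 mm and yaw 0.016 rad. The blue tube hasn't moved and the hand is clear, so I'm handing in.

```bash
python3 -c "
from workcell import bot
print(bot.job_done())"
```

```text
the job is handed in; nothing more can be done
None
```

I rolled the red-banded tube onto the red line and handed the job in with the hand clear; by the last measurement it lies about 0.5 mm off the line's middle and about 1° off its direction, with the blue-banded tube where it started (no verdict was returned).

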